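Hold a filter plate in the slot of a light gate, turned to face the lamp

ROBOT

A 6-joint arm with a two-finger parallel gripper is mounted at the origin on a cart in front of the work surface, level with it; the furniture and walls round the work are solid. World frame = base frame: x ahead of the robot, y to its left, z up, the work surface at z = 0. Lengths are in m, angles in rad, forces in N, time in s.
With the tool pointing down it reaches from about 0.225 to 0.875 m from the base axis. Payload 3.4 kg.
Tool frame: the origin (TCP) lies between the finger pads, 19 mm behind the fingertips; this is the grasp point; z points along the fingers, y is the line along which they close (so a half turn about z gives the same grasp; the last joint's range is limited). The gripper opens to 85 mm and grips with 20 to 120 N. Pads are 22 mm wide; open, the fingers measure 114 mm over their backs; the gripper's body (76 mm by 85 mm) begins 54 mm behind the grasp point. The pads swing forward as they close: fully open they stand 13 mm farther back than shut.
Start: joints at [-1.451, 0.276, 1.505, -0, 1.361, -0.121], TCP at [0.137, -0.558, 0.25] pointing down, gripper open.
Joint ranges: [-2.89, 2.89], [-0.75, 2.08], [0.22, 2.7], [-1.18, 4.32], [0.11, 2.71], [-2.7, 2.7]. Speed limits (rad/s): [2.57, 2.57, 3.14, 3.14, 3.14, 3.14].

INTERFACE

Orientations are given as a unit quaternion [w, x, y, z].
In Python, from rig import manip gives the robot as it stands.
- The arm moves only by the shell command python3 -m pendant 'ROWS' [FORCE]. ROWS is JSON, a list of rows, each an object of numbers: "dx", "dy", "dz": the shift along the tool's x, y, z in m; "rx", "ry", "rz": the turn, a rotation vector about the tool's x, y, z in degrees; "hand": the finger opening in m, from 0 to 0.0854. In form: [{"dx": .., "dy": .., "dz": .., "rx": .., "ry": .., "rz": .., "hand": ..}, ...]. A call has 1 to 12 rows; each row shifts and turns the commanded pose from where the row before left it, along the tool's axes as they then stand; what a row does not reach is not made up. A row lasts 1/12 s, in which the tool goes at most 41.7 mm and 7.16 degrees, less where a joint would pass 70% of its speed; a pose out of reach is approached as far as the arm can. A call is refused whole if a number of a shift passes 0.0417 or a number of a turn 7.16, either way. A call with a gripper value outside its range is refused whole. The fingers move at their own pace and stop on an object; FORCE is the grip in N (left out, the last holds). Time passes only in rows, so rows that do not move let the fingers close. It gives the time, the measured TCP pose, the force, the opening and the grip force at its end, in the units of the state.
- manip.get_state(): the state, without advancing time (a new reading comes with each control period).
- manip.get_image(name): name is "side" or "top"; returns a dict with "frame" (400x640x3 uint8, red, green, blue), "fx", "fy", "cx", "cy" (pixels), "position" and "attitude" of the camera in the world. Camera axes: x right, y up, looking along -z (the intrinsics and any distortion apply to the point x, -y, -z); pixel columns grow to the right and rows downward; lengths in m; the calibration is good to about 2 mm. A picture is of the moment at which its call begins. There is no depth.
- manip.sign_off(): hands the job in; it is judged then, once.
The state is a dict: "clock": time; "qpos": joint angles; "qd": joint speeds; "effort": joint torques, N m; "position": TCP position; "ee_rot": TCP orientation; "contact_force": force on the tool from outside, world axes, zero at the start; "moment": the same for the moment, N m; "width": finger opening in m; "gripper_force": force on a finger pad.
Only numpy, scipy, OpenCV 4.12 (cv2) and the standard library are available. Lean on these libraries where they do the work, as an engineer would, in place of code of your own. Each camera call takes 0.05 s, during which the arm holds its last target. There are 200 camera calls.

TASK

Take the filter plate out of its parking rack, turn it round so that the side with the projecting lip faces the lamp tube, and pass it gently down through the slot in the top of the light-gate box. Finish holding it there by its tab, upright and still, with the underside of the lip about 15 mm above the deck: the plate must hang from the gripper, not rest or lean on the box. Leave the timer, the beaker and the jar where they are.

Things in the scene. Friction and masses are not known exactly. Their poses are not given: they have to be found in the camera images.
- plate: Loose aluminium filter plate, about 0.15 kg, upright in the rack. Origin: middle of its bottom edge; z up, y along its width, x square to its faces. Blade 6 mm thick (x), 70 mm wide (y), z = 0 to 80 mm; its lowest 6 mm is 4 mm thick and 66 mm wide as a lead-in; 30 mm glass window at z = 35 mm. At z = 80 to 85 mm a lip 56 mm wide sticks out on the +x side only, to x = +15 mm.
- tab (a point): Point to grip on the plate's tab: x = 0, y = 0, z = 110 mm of the plate, same axes. The tab is 10 mm thick (x), 40 mm wide (y), z = 80 to 125 mm. Grip it from above across its 10 mm thickness with the TCP here; 30 N holds it firmly.
- lip (a point): Middle of the lip's outer lower edge: the point x = +15, y = 0, z = 80 mm of the plate, with the plate's axes.
- rack: Fixed parking rack: steel foot 96 x 110 x 8 mm, black slotted block on it, top 34 mm above the bench. Origin on the bench under its centre, z up. The plate stands in the middle of its slot (8.5 mm along x, 73 mm along y), bottom edge 8 mm above the bench, axes parallel to the rack's, lip towards the rack's +x.
- gate: Fixed light-gate box, 110 x 110 x 110 mm, grey with a flat aluminium deck 10 mm thick. Origin on the bench under its centre, z up. A dark ribbed lamp tube (43 mm across) sticks out 48 mm from its +x side, axis 80 mm above the bench; a small black detector block is on its -x side. Below the deck it is hollow down to 8 mm above the bench.
- slot (a point): Centre of the slot at the top face of the deck, 110 mm above the bench; axes as the box, +x to the lamp tube. The slot is 10 mm wide (x) and 74 mm long (y), 2 mm more than the blade on every side. The finished plate is centred here, its +x along this +x, its bottom edge 65 mm below this point.
- lamp (a point): Outer end of the lamp tube on its axis, 103 mm from the box's centre along the box's +x, 80 mm above the bench.
- timer: Bystander: pale bench timer, 71 x 71 x 20 mm, loose. Origin at the centre of its underside.
- beaker: Bystander: clear glass beaker, 72 mm across, 88 mm high, loose. Origin at the centre of its underside. A second, opaque grey one (80 mm across, 101 mm high, at x = 0.64, y = 0.04 m) is fixed: carry the plate over or round it.
- jar: Bystander: small clear sample jar with a screw lid, 52 mm across, 60 mm high, loose. Origin at the centre of its underside.
Mind the look-alikes: they are no part of the job. Leave any purple look-alike of the plate alone.

How it is judged:
On the way, in this order (a step that is already met when the one before it is completed fails the run):
1. the plate is lifted clear out of the rack, held by the gripper (z of plate in the frame of rack above 0.045 m and contact force between the fingers and plate above 1 N), for 0.2 s.
2. the plate, its lip towards the lamp tube, has entered the slot from above (z of plate in the frame of slot between -0.09 and -0.015 m and horizontal distance between plate and slot below 0.012 m and x of lip in the frame of slot above 0.006 m), for 0.1 s.
At the end, for the whole second after the job is handed in: The plate is in the slot, lip towards the lamp tube, underside of the lip 7 to 23 mm above the deck, centred within 8 mm, upright within 0.1 rad and square to the slot within 0.12 rad, still (under 0.02 m/s), gripped by the fingers (over 1 N), and pressing on the box with less than 4 N (z of lip in the frame of slot between 0.007 and 0.023 m and x of lip in the frame of slot between 0.006 and 0.024 m and y of lip in the frame of slot between -0.006 and 0.006 m and horizontal distance between plate and slot below 0.008 m and angle between the x axis of plate and the x axis of slot, either way round below 0.12 rad and angle between plate's own z axis and vertical below 0.1 rad and contact force between the fingers and plate above 1 N and contact force between plate and gate below 4 N and linear speed of plate below 0.02 m/s); the arm keeps its last pose, push and grip.
It fails at once if the plate is rammed against the box (over 40 N) (contact force between plate and gate above 40 N).
It fails at once if the timer is pushed more than 30 mm from its place (distance of timer from where it was at the start of the episode above 0.03 m).
It fails at once if the beaker is pushed more than 30 mm from its place (distance of beaker from where it was at the start of the episode above 0.03 m).
It fails at once if the jar is pushed more than 30 mm from its place (distance of jar from where it was at the start of the episode above 0.03 m).
It also fails if it takes over 42 s, if anything falls off the work surface, if the arm or the gripper's body presses on something with over 40 N, if the wrist force passes 120 N, or if a joint passes its speed limit or range.

## Working session

There is one attempt and no reset: what is moved stays moved. The work goes in short steps, Python scripts to look and compute and a shell command to move; the robot and the scene stay as the last step left them, time stands still between calls to the robot, and variables do not carry over. Pictures are saved under pics/ and viewed, at most 10 in all, crops included, and the job is handed in when it is done.

```bash
mkdir -p pics
python3 - <<'E'
from rig import manip
import cv2
for n in("side","top"):
    d=manip.get_image(n); cv2.imwrite(f"pics/{n}0.png",d["frame"][:,:,::-1])
    print(n,{k:v for k,v in d.items() if k!="frame"})
print(manip.get_state())
E
```

```text
side {'fx': 366.05930647957587, 'fy': 366.05930647957587, 'cx': 319.40755337715916, 'cy': 198.1501735625728, 'position': array([ 0.56747125, -0.58994062,  0.69703655]), 'attitude': array([ 0.90921731,  0.41620626, -0.00921128,  0.00337514])}
top {'fx': 410.6720620934306, 'fy': 410.6720620934306, 'cx': 320.8839054957505, 'cy': 195.53260568319797, 'position': array([0.48415486, 0.08776881, 1.03762931]), 'attitude': array([ 0.71350005,  0.04319069, -0.05303193, -0.69730901])}
{'clock': 0.1, 'qpos': array([-1.45100716e+00,  2.76544692e-01,  1.50602170e+00, -3.95397844e-06,
        1.36072321e+00, -1.20998652e-01]), 'qd': array([ 0.00193332, -0.00067268, -0.00336517, -0.00054075, -0.00167873,
       -0.00114401]), 'effort': array([ 7.05063812e-04, -4.17700124e+01, -2.46406263e+01, -2.03965074e-04,
        5.84721740e-03,  4.69510852e-06]), 'position': array([ 0.13705856, -0.55795903,  0.24921278]), 'ee_rot': array([-8.48476217e-04,  9.92760996e-01,  1.20103643e-01, -1.42006773e-06]), 'contact_force': array([-0.23270282, -0.15689218, -0.5067458 ]), 'moment': array([-0.00191246,  0.08300339,  0.00980185]), 'gripper_force': 0.0, 'width': 0.08534346166060344}
```

View pics/side0.png

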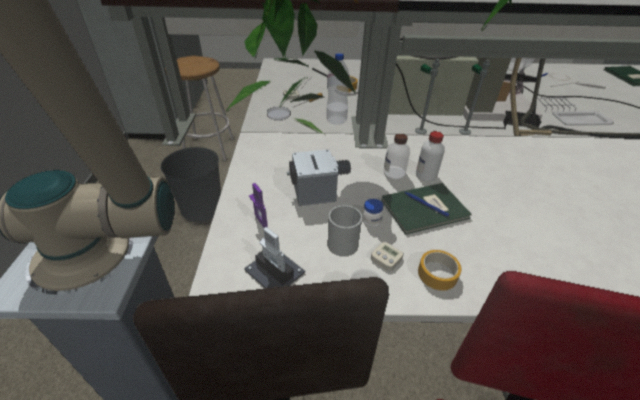

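View pics/top0.png

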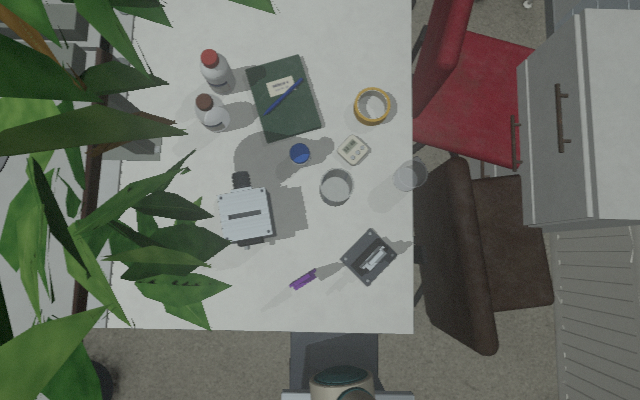

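The side view shows the rack with a grey plate at about (272,258), a purple look-alike at (260,205) and the gate at (317,177). In the top view the rack is at (370,257), the purple plate at (303,279), and the gate at (245,213) with its lamp tube at (240,180). The candidates for the plate are the grey one in the black rack and the purple one outside it. Only the grey one fits, since it stands in a rack and isn't purple. I'll confirm that in one enlarged crop.

```bash
cat > h.py <<'E'
import numpy as np, cv2
from rig import manip
from scipy.spatial.transform import Rotation as R
def cam(d):
    q=np.array(d["attitude"]); return np.array(d["position"]),R.from_quat(np.roll(q,-1)).as_matrix()
def ray(d,u,v):
    p,M=cam(d); return p,M@np.array([(u-d["cx"])/d["fx"],-(v-d["cy"])/d["fy"],-1])
def onz(d,u,v,z):
    p,r=ray(d,u,v); return p+r*(z-p[2])/r[2]
def proj(d,P):
    p,M=cam(d); c=M.T@(np.array(P)-p); return np.array([d["cx"]+d["fx"]*c[0]/-c[2], d["cy"]-d["fy"]*c[1]/-c[2]])
def tri(d1,a,d2,b):
    p,r=ray(d1,*a); q,s=ray(d2,*b); t=np.linalg.lstsq(np.c_[r,-s],q-p,rcond=None)[0]
    return (p+r*t[0]+q+s*t[1])/2, np.linalg.norm(p+r*t[0]-q-s*t[1])
E
python3 - <<'E'
import cv2,numpy as np
t=cv2.imread("pics/top0.png");s=cv2.imread("pics/side0.png")
def c(i,x,y): # 80x60 -> 400x300
    o=cv2.resize(i[y:y+60,x:x+80],(400,300),interpolation=cv2.INTER_CUBIC)
    for k in range(0,80,10):
        cv2.putText(o,str(x+k),(k*5,8),0,.3,(0,0,255),1); cv2.line(o,(k*5,10),(k*5,14),(0,0,255),1)
    for k in range(10,60,10):
        cv2.putText(o,str(y+k),(0,k*5+3),0,.3,(0,0,255),1); cv2.line(o,(22,k*5),(26,k*5),(0,0,255),1)
    return o
cv2.imwrite("pics/c1.png",np.vstack([np.hstack([c(t,330,227),c(s,235,225)]),np.hstack([c(t,205,185),c(s,280,145)])]))
E
```

```text
(no output)
```

View pics/c1.png

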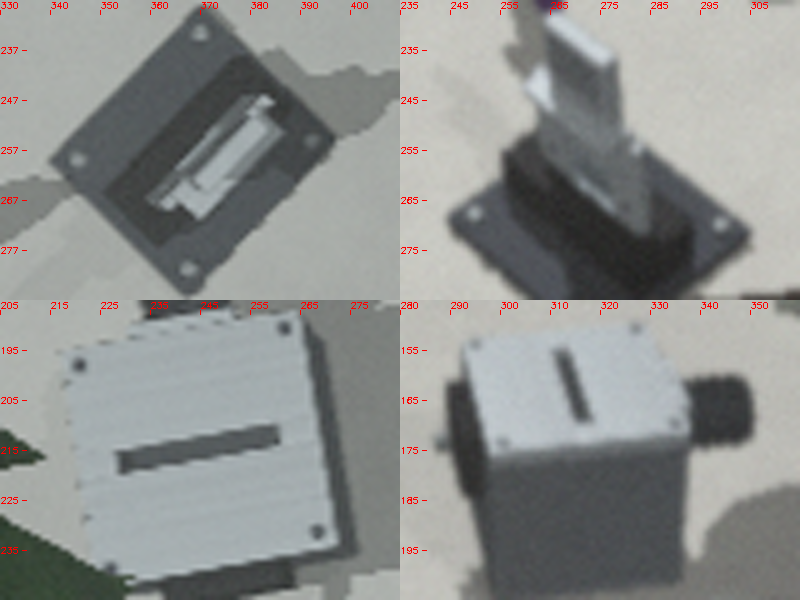

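The crop confirms the grey plate standing in the black rack block: tab top at about (375,257) in the top view and (271,233) in the side view. Next I'll measure the slot by mask and enlarge the plate to see which side the lip is on.

Run:
```python
from h import *
D={n:manip.get_image(n) for n in("top","side")}
def blob(d,x0,y0,x1,y1,th):
    # weighted-darkness subpixel centroid and axis
    g=cv2.cvtColor(d["frame"],cv2.COLOR_RGB2GRAY)[y0:y1,x0:x1].astype(float)
    w=np.clip(th-g,0,None); m=cv2.connectedComponentsWithStats((w>0).astype(np.uint8))
    k=1+np.argmax(m[2][1:,4]); w=w*(m[1]==k); print("blob",m[2][k],"med deck",np.median(g),"min",g.min())
    Y,X=np.mgrid[y0:y1,x0:x1]; M=cv2.moments(w)
    c=np.array([x0+M["m10"]/M["m00"],y0+M["m01"]/M["m00"]]); a=.5*np.arctan2(2*M["mu11"],M["mu20"]-M["mu02"])
    return c,a
ct,at=blob(D["top"],222,204,267,226,150); cs,as_=blob(D["side"],306,150,324,173,130)
print("slot px",ct,np.degrees(at),cs,np.degrees(as_)); P,e=tri(D["top"],ct,D["side"],cs); print("slot tri",P,e)
for n,c,a in(("top",ct,at),("side",cs,as_)):
    d=D[n];v=10*np.array([np.cos(a),np.sin(a)])
    A,B=onz(d,*(c-v),.11),onz(d,*(c+v),.11); print(n,"slot@.11",onz(d,*c,.11),"axis yaw deg",np.degrees(np.arctan2(*(B-A)[1::-1])))
# deck screws by hand, checks
d=D["top"]; print("lamp end @.08 top px(240,172):",onz(d,240,172,.08))
cor=[(369.5,227.5),(340,259),(369,286),(397,254)]
C=np.array([onz(d,*c,.008) for c in cor]); print("foot",C.round(4),C.mean(0),np.linalg.norm(C-np.roll(C,-1,0),axis=1))
t=d["frame"][:,:,::-1];s=D["side"]["frame"][:,:,::-1]
def c(i,x,y,w,h,k):
    o=cv2.resize(i[y:y+h,x:x+w],None,fx=k,fy=k,interpolation=cv2.INTER_CUBIC)
    for j in range(0,w,5): cv2.putText(o,str(x+j),(j*k,8),0,.3,(0,0,255),1); cv2.line(o,(j*k+k//2,10),(j*k+k//2,14),(0,0,255),1)
    for j in range(5,h,5): cv2.putText(o,str(y+j),(0,j*k+k//2+3),0,.3,(0,0,255),1); cv2.line(o,(22,j*k+k//2),(27,j*k+k//2),(0,0,255),1)
    return o
cv2.imwrite("pics/c2.png",np.hstack([c(t,352,238,40,40,10),c(s,250,222,40,40,10)]))
```

```text
blob [  6   6  33  10 164] med deck 170.0 min 68.0
blob [ 5  5  7 14 46] med deck 188.0 min 75.0
slot px [243.85053027 214.32247017] -10.166025613222276 [314.07630814 162.12427326] 71.49513548818695
slot tri [0.56516695 0.25030521 0.1044135 ] 0.0005628602031361959
top slot@.11 [0.56440195 0.24930735 0.11      ] axis yaw deg -78.39756930467425
side slot@.11 [0.56546528 0.24244332 0.11      ] axis yaw deg -78.45200837955981
lamp end @.08 top px(240,172): [0.66710655 0.26835589 0.08      ]
foot [[ 0.5474 -0.0488  0.008 ]
 [ 0.4677  0.0241  0.008 ]
 [ 0.4036 -0.0484  0.008 ]
 [ 0.4831 -0.1177  0.008 ]] [ 0.47544938 -0.04769314  0.008     ] [0.10797138 0.09674709 0.10550477 0.09430821]
```

View pics/c2.png

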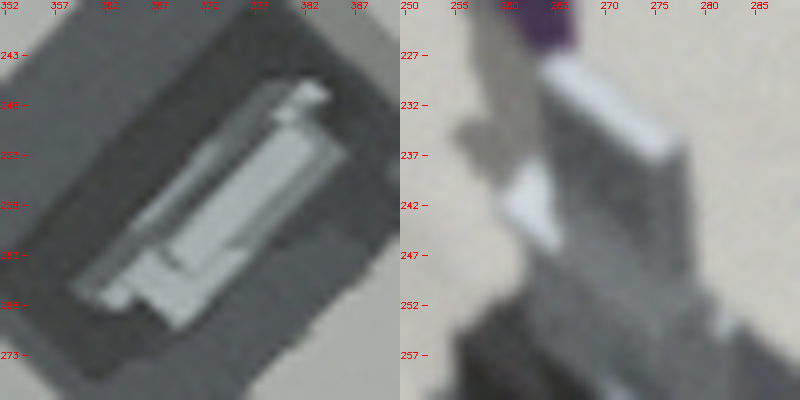

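The top view shows the tab top (bright strip) at about (375,257) and a wider bright ledge end at (370,268), to its lower right. The side view shows the matching bright ledge end at (261,243), left of the tab. That suggests the lip faces (-x,-y). I'll check this by projecting the known points for both hypotheses.

Run:
```python
from h import *
D={n:manip.get_image(n) for n in("top","side")}
def fit(d,x0,y0,x1,y1,th):
    g=cv2.cvtColor(d["frame"],cv2.COLOR_RGB2GRAY); s=np.zeros_like(g); s[y0:y1,x0:x1]=g[y0:y1,x0:x1]
    m=(s>th).astype(np.uint8); n,l,st,_=cv2.connectedComponentsWithStats(m); k=1+np.argmax(st[1:,4])
    return cv2.minAreaRect(np.argwhere(l==k)[:,::-1].astype(np.float32)),st[k]
print("side tab top",fit(D["side"],262,224,281,241,175))
# tab-top centre by hand from crop: top corners and side corners
T,e=tri(D["top"],(375.3,257.0),D["side"],(270,232.3)); print("tabtop tri",T,e)
for n,A,B in(("top",(369.3,263.5),(382,250.5)),("side",(264.5,228.2),(276,236.3))):
    a,b=onz(D[n],*A,.133),onz(D[n],*B,.133); print(n,a,b,"len",np.linalg.norm(a-b),"yaw",np.degrees(np.arctan2(*(b-a)[1::-1])),"mid",(a+b)/2)
C=onz(D["top"],375.3,257,.133)
for yaw in(45,225):
    y=np.radians(yaw);X=np.array([np.cos(y),np.sin(y),0]);Y=np.array([-X[1],X[0],0])
    for nm,x,yy,z in(("lip+",15,28,93),("lip-",15,-28,93),("shoulder+",3,35,88),("shoulder-",3,-35,88),("sh-x+",-3,35,88),("sh-x-",-3,-35,88),("tab++",5,20,133),("tab--",-5,-20,133)):
        P=np.array([C[0],C[1],0])+X*x/1e3+Y*yy/1e3+np.array([0,0,z/1e3]); print(yaw,nm,proj(D["top"],P).round(1),proj(D["side"],P).round(1))
```

```text
side tab top (((272.5, 232.0), (16.0, 15.0), 90.0), array([265, 224,  16,  17, 171], dtype=int32))
tabtop tri [ 0.47479636 -0.04591404  0.1292985 ] 0.0017401975798167707
top [ 0.46140224 -0.03220485  0.133     ] [ 0.49008375 -0.05988163  0.133     ] len 0.039857668494552204 yaw -43.978671941672516 mid [ 0.47574299 -0.04604324  0.133     ]
side [ 0.46156727 -0.03763745  0.133     ] [ 0.48824545 -0.06090689  0.133     ] len 0.0354004529745416 yaw -41.09583155560409 mid [ 0.47490636 -0.04927217  0.133     ]
45 lip+ [359.4 260.6] [269.2 233.4]
45 lip- [376.8 243.4] [285.5 246.8]
45 shoulder+ [360.6 266.5] [263.2 236. ]
45 shoulder- [382.3 245.2] [283.5 253.1]
45 sh-x+ [362.5 268.4] [261.1 237.4]
45 sh-x- [384.1 247.1] [281.4 254.5]
45 tab++ [367.2 261.7] [266.6 224.9]
45 tab-- [383.4 252.3] [275. 237.]
225 lip+ [386. 253.] [274.9 254.2]
225 lip- [368.6 270.2] [258.6 240.3]
225 shoulder+ [384.1 247.1] [281.4 254.5]
225 shoulder- [362.5 268.4] [261.1 237.4]
225 sh-x+ [382.3 245.2] [283.5 253.1]
225 sh-x- [360.6 266.5] [263.2 236. ]
225 tab++ [383.4 252.3] [275. 237.]
225 tab-- [367.2 261.7] [266.6 224.9]
```

Projecting the lip with plate +x at about 225° gives lip corners at (368.6,270.2) and (386,253) in the top view and (258.6,240.3) in the side view. All three match the ledge in the images, so the lip faces (-x,-y). Next I'll check the chair's clearance along the path and refine the rack yaw and the slot.

Run:
```python
from h import *
D={n:manip.get_image(n) for n in("top","side")}; t,s=D["top"],D["side"]
print("chair ends",tri(t,(458,157),s,(386,284)),tri(t,(490,352),s,(148,304)))
print("table edge",onz(t,413,250,0),onz(t,413,330,0),"purple top",onz(t,303,279,.12), "purple side",onz(s,257,186,.12))
g=cv2.cvtColor(t["frame"],cv2.COLOR_RGB2GRAY)
# foot mask: darker than bench, contiguous, minAreaRect approx via edges: subpixel edge scan along the foot sides
def edge(p,q,n=12,w=5):
    p,q=np.array(p,float),np.array(q,float);u=(q-p)/np.linalg.norm(q-p);nn=np.array([-u[1],u[0]]);out=[]
    for f in np.linspace(.12,.88,n):
        c=p+(q-p)*f; k=np.arange(-w,w+.1,.25); P=(c+k[:,None]*nn).astype(np.float32)
        v=cv2.remap(g,P[:,0],P[:,1],cv2.INTER_LINEAR).ravel().astype(float); G=abs(np.gradient(cv2.GaussianBlur(v[:,None],(1,5),0).ravel()))
        out.append(c+nn*k[G.argmax()])
    return np.array(out,np.float32)
cor=[(369.5,227.5),(340,259),(369,286),(397,254)]
for i in range(4):
    E=edge(cor[i],cor[(i+1)%4]); W=np.array([onz(t,*e,.008)[:2] for e in E],np.float32)
    l=cv2.fitLine(W,cv2.DIST_HUBER,0,.0005,.001).ravel(); print("foot edge",i,"yaw",np.degrees(np.arctan2(l[1],l[0])),l[2:])
# slot corners half-level scan
for n,c,a in(("top",(243.9,214.3),-10.17),("side",(314.1,161.8),71.5)):
    d=D[n];gg=cv2.cvtColor(d["frame"],cv2.COLOR_RGB2GRAY);u=np.array([np.cos(np.radians(a)),np.sin(np.radians(a))])
    k=np.arange(-24,24,.5);P=(np.array(c)+k[:,None]*u).astype(np.float32);v=cv2.remap(gg,P[:,0],P[:,1],cv2.INTER_LINEAR).ravel().astype(int)
    i=len(k)//2;th=(v[i]+175)/2
    lo=k[max(j for j in range(i) if v[j]>th)];hi=k[min(j for j in range(i,len(k)) if v[j]>th)]
    A,B=onz(d,*(c+lo*u),.11),onz(d,*(c+hi*u),.11);print(n,"slot ends",lo,hi,A,B,"len",np.linalg.norm(A-B),"mid",(A+B)/2,"px",np.array(c)+u*(lo+hi)/2)
print(proj(s,[.5644,.2493,.11]))
```

```text
chair ends (array([ 0.69154926, -0.2145371 ,  0.18235578]), np.float64(0.0004637364186504406)) (array([ 0.30114833, -0.26358713,  0.19068612]), np.float64(0.014241428168712943))
table edge [ 0.49391549 -0.15967986  0.        ] [ 0.29958579 -0.15800532  0.        ] purple top [0.42439523 0.1115193  0.12      ] purple side [0.42405999 0.12164338 0.12      ]
foot edge 0 yaw -43.8172 [ 0.50981855 -0.01281237]
foot edge 1 yaw 46.870903 [ 0.43004945 -0.01354914]
foot edge 2 yaw -44.10285 [ 0.44279    -0.08216739]
foot edge 3 yaw 44.284855 [ 0.5157244  -0.08477072]
top slot ends -16.5 17.0 [0.5570175  0.28541211 0.11      ] [0.57214326 0.2117678  0.11      ] len 0.07518160111077184 mid [0.56458038 0.24858996 0.11      ] px [244.14607205 214.25585765]
side slot ends -7.5 7.5 [0.55842032 0.27878158 0.11      ] [0.57226329 0.21092246 0.11      ] len 0.06925668123130799 mid [0.56534181 0.24485202 0.11      ] px [314.1 161.8]
[313.71690916 160.69185705]
```

```bash
python3 -m pendant '[{"dz":-0.027},{"dz":-0.027},{"dz":-0.027},{"dx":0.0113,"dy":-0.0104},{"dx":0.0225,"dy":-0.0208},{"dx":0.0225,"dy":-0.0208},{"dx":0.0225,"dy":-0.0208},{"dx":0.0225,"dy":-0.0208},{"dx":0.0225,"dy":-0.0208},{"dx":0.0225,"dy":-0.0208},{"dx":0.0225,"dy":-0.0208},{"dx":0.0225,"dy":-0.0208}]'
python3 -m pendant '[{"dx":0.0225,"dy":-0.0208},{"dx":0.0225,"dy":-0.0208},{"dx":0.0225,"dy":-0.0208},{"dx":0.0225,"dy":-0.0208},{"dx":0.0225,"dy":-0.0208},{"dx":0.0225,"dy":-0.0208},{"dx":0.0225,"dy":-0.0208},{"dx":0.0225,"dy":-0.0208},{"dx":0.0225,"dy":-0.0208},{"dx":0.0225,"dy":-0.0208},{"dx":0.0225,"dy":-0.0208},{"dx":0.0113,"dy":-0.0104}]'
python3 -m pendant '[{"rz":6.42},{"rz":6.42},{"rz":6.42},{"rz":6.42},{"rz":6.42},{"rz":6.42},{"rz":6.42},{"rz":6.42},{"rz":6.42},{"dz":0},{"dz":0}]'
```

```text
invalid input
invalid input
invalid input
```

```bash
python3 -m pendant '[{"dx":0,"dy":0,"dz":-0.027,"rx":0,"ry":0,"rz":0,"hand":0.085}]'; python3 -m pendant --help | head
```

```text
clock: 0.48
position: [0.1367, -0.5554, 0.2721]
ee_rot: [-0.006, 0.993, 0.12, 0.0]
contact_force: [-0.2, -0.7, -0.2]
width: 0.0846
gripper_force: 0.0invalid input: not JSON, or not a number
```

```bash
python3 -m pendant '[{"dx":0,"dy":0,"dz":-0.027,"rx":0,"ry":0,"rz":0,"hand":0.085},{"dx":0.01,"dy":-0.0092,"dz":-0.027,"rx":0,"ry":0,"rz":0,"hand":0.085},{"dx":0.02,"dy":-0.0185,"dz":0,"rx":0,"ry":0,"rz":0,"hand":0.085},{"dx":0.028,"dy":-0.0258,"dz":0,"rx":0,"ry":0,"rz":0,"hand":0.085},{"dx":0.028,"dy":-0.0258,"dz":0,"rx":0,"ry":0,"rz":0,"hand":0.085},{"dx":0.028,"dy":-0.0258,"dz":0,"rx":0,"ry":0,"rz":0,"hand":0.085},{"dx":0.028,"dy":-0.0258,"dz":0,"rx":0,"ry":0,"rz":0,"hand":0.085},{"dx":0.028,"dy":-0.0258,"dz":0,"rx":0,"ry":0,"rz":0,"hand":0.085},{"dx":0.028,"dy":-0.0258,"dz":0,"rx":0,"ry":0,"rz":0,"hand":0.085},{"dx":0.028,"dy":-0.0258,"dz":0,"rx":0,"ry":0,"rz":0,"hand":0.085},{"dx":0.028,"dy":-0.0258,"dz":0,"rx":0,"ry":0,"rz":0,"hand":0.085},{"dx":0.028,"dy":-0.0258,"dz":0,"rx":0,"ry":0,"rz":0,"hand":0.085}]'
python3 -m pendant '[{"dx":0.028,"dy":-0.0258,"dz":0,"rx":0,"ry":0,"rz":0,"hand":0.085},{"dx":0.028,"dy":-0.0258,"dz":0,"rx":0,"ry":0,"rz":0,"hand":0.085},{"dx":0.028,"dy":-0.0258,"dz":0,"rx":0,"ry":0,"rz":0,"hand":0.085},{"dx":0.028,"dy":-0.0258,"dz":0,"rx":0,"ry":0,"rz":0,"hand":0.085},{"dx":0.028,"dy":-0.0258,"dz":0,"rx":0,"ry":0,"rz":0,"hand":0.085},{"dx":0.018,"dy":-0.0165,"dz":0,"rx":0,"ry":0,"rz":0,"hand":0.085},{"dx":0.01,"dy":-0.0092,"dz":0,"rx":0,"ry":0,"rz":0,"hand":0.085},{"dx":0,"dy":0,"dz":0,"rx":0,"ry":0,"rz":0,"hand":0.085}]'
```

```text
clock: 1.48
position: [0.3495, -0.2371, 0.3313]
ee_rot: [0.0, 0.993, 0.12, 0.0]
contact_force: [0.6, -0.3, 0.2]
width: 0.0853
gripper_force: 0.0
clock: 2.15
position: [0.4766, -0.046, 0.3308]
ee_rot: [-0.001, 0.993, 0.122, 0.0]
contact_force: [0.4, -0.0, -0.0]
width: 0.0848
gripper_force: 0.0
```

```bash
python3 -m pendant '[{"dx":0,"dy":0,"dz":0,"rx":0,"ry":0,"rz":6.42,"hand":0.085},{"dx":0,"dy":0,"dz":0,"rx":0,"ry":0,"rz":6.42,"hand":0.085},{"dx":0,"dy":0,"dz":0,"rx":0,"ry":0,"rz":6.42,"hand":0.085},{"dx":0,"dy":0,"dz":0,"rx":0,"ry":0,"rz":6.42,"hand":0.085},{"dx":0,"dy":0,"dz":0,"rx":0,"ry":0,"rz":6.42,"hand":0.085},{"dx":0,"dy":0,"dz":0,"rx":0,"ry":0,"rz":6.42,"hand":0.085},{"dx":0,"dy":0,"dz":0,"rx":0,"ry":0,"rz":6.42,"hand":0.085},{"dx":0,"dy":0,"dz":0,"rx":0,"ry":0,"rz":6.42,"hand":0.085},{"dx":0,"dy":0,"dz":0,"rx":0,"ry":0,"rz":6.42,"hand":0.085},{"dx":0,"dy":0,"dz":0,"rx":0,"ry":0,"rz":0,"hand":0.085},{"dx":0,"dy":0,"dz":0,"rx":0,"ry":0,"rz":0,"hand":0.085}]'
cat >> h.py <<'E'
def go(x,y,z,yaw):
    "remaining shift in tool axes (mm) and turn rz (deg) to a tool-down pose with tool x at yaw deg"
    s=manip.get_state(); M=R.from_quat(np.roll(s["ee_rot"],-1)); T=R.from_euler("ZX",[yaw,180],degrees=True)
    print("t",round(s["clock"],2),"pos",s["position"].round(4),"shift mm",(M.inv().apply(np.array([x,y,z])-s["position"])*1e3).round(1),"rotvec deg",(M.inv()*T).as_rotvec(degrees=True).round(2),"q6",s["qpos"][5].round(2),"F",s["contact_force"].round(1),"w",round(s["width"],4),"g",s["gripper_force"])
E
python3 -c "
from h import *
go(.4755,-.047,.118,-44)"
```

```text
clock: 3.07
position: [0.4749, -0.0491, 0.3311]
ee_rot: [0.0, 0.928, -0.374, 0.0]
contact_force: [-0.2, 0.0, -0.6]
width: 0.0856
gripper_force: 0.0
t 3.07 pos [ 0.4749 -0.0491  0.3311] shift mm [ -1.1  -2.1 213.1] rotvec deg [ 0.02 -0.02  0.13] q6 2.09 F [-0.2  0.  -0.6] w 0.0856 g 0.0
```

```bash
python3 -c "
from h import *
for i in range(4):
    s=manip.get_state(); print(s['clock'],s['position'],s['ee_rot'],s['qpos'].round(3)); manip.get_image('top')"
```

```text
3.0667 [ 0.47485873 -0.04912539  0.33105622] [ 2.42432723e-04  9.27604566e-01 -3.73563526e-01  4.46611658e-05] [-0.249  0.089  1.546 -0.     1.507  2.088]
3.1167 [ 0.47494154 -0.04899573  0.33105628] [ 1.72212170e-04  9.27594229e-01 -3.73589234e-01  4.44860503e-05] [-0.248  0.089  1.546 -0.     1.507  2.088]
3.1667 [ 0.47500958 -0.04887818  0.33105548] [ 1.46270779e-04  9.27536110e-01 -3.73733514e-01  5.51113400e-05] [-0.248  0.089  1.546 -0.     1.507  2.089]
3.2167 [ 0.47508146 -0.04880097  0.33100201] [ 1.45001045e-04  9.27484291e-01 -3.73862097e-01  1.40031892e-05] [-0.248  0.089  1.545 -0.     1.507  2.089]
```

```bash
python3 -m pendant '[{"dx":-0.0007,"dy":-0.0018,"dz":0.02,"rx":0,"ry":0,"rz":0,"hand":0.085},{"dx":0,"dy":0,"dz":0.03,"rx":0,"ry":0,"rz":0,"hand":0.085},{"dx":0,"dy":0,"dz":0.03,"rx":0,"ry":0,"rz":0,"hand":0.085},{"dx":0,"dy":0,"dz":0.03,"rx":0,"ry":0,"rz":0,"hand":0.085},{"dx":0,"dy":0,"dz":0.03,"rx":0,"ry":0,"rz":0,"hand":0.085},{"dx":0,"dy":0,"dz":0.02,"rx":0,"ry":0,"rz":0,"hand":0.085},{"dx":0,"dy":0,"dz":0,"rx":0,"ry":0,"rz":0,"hand":0.085},{"dx":0,"dy":0,"dz":0,"rx":0,"ry":0,"rz":0,"hand":0.085},{"dx":0,"dy":0,"dz":0,"rx":0,"ry":0,"rz":0,"hand":0.085}]' 30
python3 - <<'E'
from h import *
go(.4755,-.047,.118,-44)
D={n:manip.get_image(n)for n in("top","side")}
c=lambda i,x,y:cv2.resize(i[y:y+80,x:x+80,::-1],(400,400),interpolation=cv2.INTER_CUBIC)
cv2.imwrite("pics/g1.png",np.hstack([c(D["top"]["frame"],335,220),c(D["side"]["frame"],230,200)]))
E
```

```text
clock: 4.02
position: [0.4771, -0.047, 0.1723]
ee_rot: [-0.0, 0.927, -0.374, 0.001]
contact_force: [0.2, 0.4, 0.6]
width: 0.0848
gripper_force: 0.0
t 4.02 pos [ 0.4771 -0.047   0.1723] shift mm [-1.3  1.2 54.3] rotvec deg [-0.06 -0.12  0.04] q6 2.09 F [0.2 0.4 0.6] w 0.0848 g 0.0
```

View pics/g1.png

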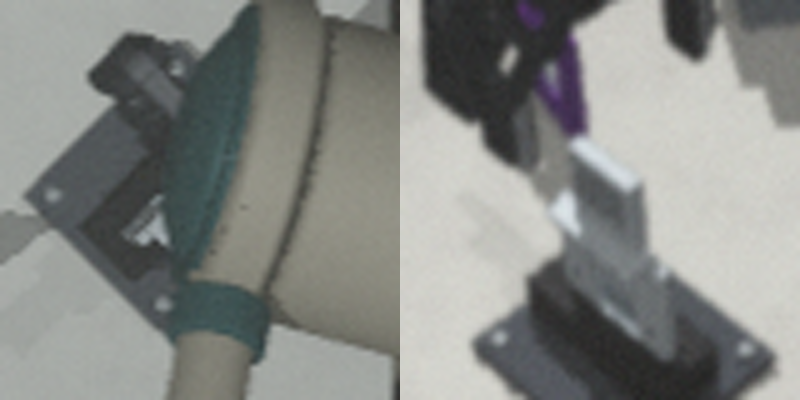

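The side view shows the open fingers straddling the plate, with the tab at crop (605,165) and the lip on the near-left side at (565,210). I'll descend and grip.

```bash
python3 -m pendant '[{"dx":-0.001,"dy":0.0008,"dz":0.015,"rx":0,"ry":0,"rz":0,"hand":0.085},{"dx":0,"dy":0,"dz":0.015,"rx":0,"ry":0,"rz":0,"hand":0.085},{"dx":0,"dy":0,"dz":0.015,"rx":0,"ry":0,"rz":0,"hand":0.085},{"dx":0,"dy":0,"dz":0.009,"rx":0,"ry":0,"rz":0,"hand":0.085},{"dx":0,"dy":0,"dz":0,"rx":0,"ry":0,"rz":0,"hand":0.085},{"dx":0,"dy":0,"dz":0,"rx":0,"ry":0,"rz":0,"hand":0.085},{"dx":0,"dy":0,"dz":0,"rx":0,"ry":0,"rz":0,"hand":0.085},{"dx":0,"dy":0,"dz":0,"rx":0,"ry":0,"rz":0,"hand":0.085}]' 30
python3 -c "
from h import *
go(.4755,-.047,.118,-44)"
```

```text
clock: 4.78
position: [0.4756, -0.0468, 0.118]
ee_rot: [-0.0, 0.927, -0.374, 0.001]
contact_force: [0.1, -0.5, 0.9]
width: 0.0847
gripper_force: 0.0
t 4.78 pos [ 0.4756 -0.0468  0.118 ] shift mm [0.1 0.2 0. ] rotvec deg [-0.06 -0.12  0.02] q6 2.09 F [ 0.1 -0.5  0.9] w 0.0847 g 0.0
```

```bash
python3 -m pendant '[{"dx":0,"dy":0,"dz":0,"rx":0,"ry":0,"rz":0,"hand":0.04},{"dx":0,"dy":0,"dz":0,"rx":0,"ry":0,"rz":0,"hand":0.02},{"dx":0,"dy":0,"dz":0,"rx":0,"ry":0,"rz":0,"hand":0.0},{"dx":0,"dy":0,"dz":0,"rx":0,"ry":0,"rz":0,"hand":0.0},{"dx":0,"dy":0,"dz":0,"rx":0,"ry":0,"rz":0,"hand":0.0},{"dx":0,"dy":0,"dz":0,"rx":0,"ry":0,"rz":0,"hand":0.0},{"dx":0,"dy":0,"dz":0,"rx":0,"ry":0,"rz":0,"hand":0.0},{"dx":0,"dy":0,"dz":0,"rx":0,"ry":0,"rz":0,"hand":0.0},{"dx":0,"dy":0,"dz":0,"rx":0,"ry":0,"rz":0,"hand":0.0},{"dx":0,"dy":0,"dz":0,"rx":0,"ry":0,"rz":0,"hand":0.0},{"dx":0,"dy":0,"dz":0,"rx":0,"ry":0,"rz":0,"hand":0.0},{"dx":0,"dy":0,"dz":0,"rx":0,"ry":0,"rz":0,"hand":0.0}]' 30
```

```text
clock: 5.78
position: [0.4749, -0.0466, 0.1171]
ee_rot: [0.0, 0.927, -0.374, 0.0]
contact_force: [-0.7, -0.4, 1.1]
width: 0.0099
gripper_force: 31.7
```

```bash
python3 -m pendant '[{"dx":0,"dy":0,"dz":-0.005,"rx":0,"ry":0,"rz":0,"hand":0},{"dx":0,"dy":0,"dz":-0.01,"rx":0,"ry":0,"rz":0,"hand":0},{"dx":0,"dy":0,"dz":-0.015,"rx":0,"ry":0,"rz":0,"hand":0},{"dx":0,"dy":0,"dz":-0.02,"rx":0,"ry":0,"rz":0,"hand":0},{"dx":0,"dy":0,"dz":-0.02,"rx":0,"ry":0,"rz":0,"hand":0},{"dx":0,"dy":0,"dz":-0.025,"rx":0,"ry":0,"rz":0,"hand":0},{"dx":0,"dy":0,"dz":-0.025,"rx":0,"ry":0,"rz":0,"hand":0},{"dx":0,"dy":0,"dz":-0.025,"rx":0,"ry":0,"rz":0,"hand":0},{"dx":0,"dy":0,"dz":-0.025,"rx":0,"ry":0,"rz":0,"hand":0},{"dx":0,"dy":0,"dz":-0.02,"rx":0,"ry":0,"rz":0,"hand":0},{"dx":0,"dy":0,"dz":-0.01,"rx":0,"ry":0,"rz":0,"hand":0},{"dx":0,"dy":0,"dz":0,"rx":0,"ry":0,"rz":0,"hand":0}]' 30
python3 - <<'E'
from h import *
go(.565,.248,.318,101.6)
D={n:manip.get_image(n)for n in("top","side")};t,s=D["top"],D["side"]
for a in((231,287),(211,327),(196,152),(231,240),(212,214)):
    for b in((228,108),(322,132),(357,92),(245,55),(277,60)):
        P,e=tri(t,a,s,b)
        if e<.04: print(a,b,P.round(3),round(e,3))
im=np.hstack([t["frame"][100:340,90:410],s["frame"][0:240,160:480]]) ;cv2.imwrite("pics/l1.png",cv2.resize(im[:,:,::-1],(800,300)))
E
```

```text
clock: 6.78
position: [0.4757, -0.0468, 0.3192]
ee_rot: [-0.0, 0.927, -0.374, 0.002]
contact_force: [0.4, 0.5, -1.9]
width: 0.0096
gripper_force: 31.5
t 6.78 pos [ 0.4757 -0.0468  0.3192] shift mm [-140.4 -274.2    1.2] rotvec deg [   0.24   -0.25 -145.58] q6 2.09 F [ 0.4  0.5 -1.9] w 0.0096 g 31.463765501976013
(231, 287) (245, 55) [0.422 0.209 0.412] 0.016
(211, 327) (228, 108) [0.342 0.275 0.253] 0.0
(211, 327) (245, 55) [0.389 0.241 0.402] 0.038
(196, 152) (357, 92) [0.67  0.314 0.283] 0.011
(231, 240) (277, 60) [0.49  0.215 0.401] 0.018
(212, 214) (322, 132) [0.573 0.308 0.166] 0.028
```

View pics/l1.png

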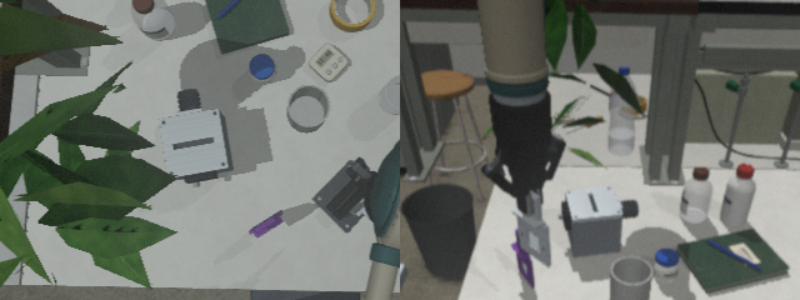

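The plate is lifted clear and still firmly held: fingers at crop (525,190), plate at (533,235). Plant leaves hang near the gate, so I'll check whether they reach the wrist column above the slot.

Run:
```python
from h import *
D={n:manip.get_image(n)for n in("top","side")};t,s=D["top"],D["side"]
for z in(.15,.2,.25,.3,.35,.4,.45,.5): print(z,proj(t,[.565,.248,z]).round(),proj(s,[.565,.248,z]).round())
for a in((231,287),(231,240),(212,214),(196,152)):
    for b in((245,55),(277,60),(305,52),(357,92),(322,132)):
        P,e=tri(t,a,s,b)
        if e<.06:print(a,b,P.round(3),round(e,3))
```

```text
0.15 [241. 212.] [314. 149.]
0.2 [237. 210.] [314. 133.]
0.25 [232. 207.] [314. 115.]
0.3 [227. 204.] [315.  97.]
0.35 [220. 201.] [315.  77.]
0.4 [213. 197.] [315.  55.]
0.45 [205. 193.] [315.  32.]
0.5 [194. 187.] [316.   7.]
(231, 287) (245, 55) [0.422 0.209 0.412] 0.016
(231, 287) (277, 60) [0.455 0.214 0.402] 0.053
(231, 240) (277, 60) [0.49  0.215 0.401] 0.018
(231, 240) (305, 52) [0.521 0.214 0.418] 0.044
(212, 214) (305, 52) [0.54  0.246 0.408] 0.004
(212, 214) (322, 132) [0.573 0.308 0.166] 0.028
(196, 152) (357, 92) [0.67  0.314 0.283] 0.011
```

```bash
python3 -m pendant '[{"dx":0,"dy":0,"dz":0,"rx":0,"ry":0,"rz":-4,"hand":0},{"dx":0,"dy":0,"dz":0,"rx":0,"ry":0,"rz":-7,"hand":0},{"dx":0,"dy":0,"dz":0,"rx":0,"ry":0,"rz":-7,"hand":0},{"dx":0,"dy":0,"dz":0,"rx":0,"ry":0,"rz":-7,"hand":0},{"dx":0,"dy":0,"dz":0,"rx":0,"ry":0,"rz":-7,"hand":0},{"dx":0,"dy":0,"dz":0,"rx":0,"ry":0,"rz":-7,"hand":0},{"dx":0,"dy":0,"dz":0,"rx":0,"ry":0,"rz":-7,"hand":0},{"dx":0,"dy":0,"dz":0,"rx":0,"ry":0,"rz":-7,"hand":0},{"dx":0,"dy":0,"dz":0,"rx":0,"ry":0,"rz":-7,"hand":0},{"dx":0,"dy":0,"dz":0,"rx":0,"ry":0,"rz":-7,"hand":0},{"dx":0,"dy":0,"dz":0,"rx":0,"ry":0,"rz":-7,"hand":0},{"dx":0,"dy":0,"dz":0,"rx":0,"ry":0,"rz":-7,"hand":0}]' 30
python3 -m pendant '[{"dx":0,"dy":0,"dz":0,"rx":0,"ry":0,"rz":-7,"hand":0},{"dx":0,"dy":0,"dz":0,"rx":0,"ry":0,"rz":-7,"hand":0},{"dx":0,"dy":0,"dz":0,"rx":0,"ry":0,"rz":-7,"hand":0},{"dx":0,"dy":0,"dz":0,"rx":0,"ry":0,"rz":-7,"hand":0},{"dx":0,"dy":0,"dz":0,"rx":0,"ry":0,"rz":-7,"hand":0},{"dx":0,"dy":0,"dz":0,"rx":0,"ry":0,"rz":-7,"hand":0},{"dx":0,"dy":0,"dz":0,"rx":0,"ry":0,"rz":-7,"hand":0},{"dx":0,"dy":0,"dz":0,"rx":0,"ry":0,"rz":-7,"hand":0},{"dx":0,"dy":0,"dz":0,"rx":0,"ry":0,"rz":-5,"hand":0},{"dx":0,"dy":0,"dz":0,"rx":0,"ry":0,"rz":-3.5,"hand":0},{"dx":0,"dy":0,"dz":0,"rx":0,"ry":0,"rz":0,"hand":0},{"dx":0,"dy":0,"dz":0,"rx":0,"ry":0,"rz":0,"hand":0}]' 30
python3 -c "
from h import *
go(.565,.248,.275,101.6); print(manip.get_state()['effort'].round(1))"
```

```text
clock: 7.98
position: [0.474, -0.0464, 0.3152]
ee_rot: [-0.001, 0.947, 0.32, -0.002]
contact_force: [0.4, -0.3, -0.6]
width: 0.009
gripper_force: 31.3
clock: 8.98
position: [0.4742, -0.0465, 0.3157]
ee_rot: [-0.001, 0.633, 0.774, -0.001]
contact_force: [-1.0, -0.5, -0.8]
width: 0.0097
gripper_force: 31.3
t 8.98 pos [ 0.4742 -0.0465  0.3157] shift mm [270.6 147.4  40.6] rotvec deg [-0.14 -0.06 -0.18] q6 -0.44 F [-1.  -0.5 -0.8] w 0.0097 g 31.349024176597595
[  0.  -32.  -26.   -0.    0.   -0.1]
```

```bash
python3 -m pendant '[{"dx":0.0135,"dy":0.0075,"dz":0.005,"rx":0,"ry":0,"rz":0,"hand":0},{"dx":0.027,"dy":0.0147,"dz":0.005,"rx":0,"ry":0,"rz":0,"hand":0},{"dx":0.027,"dy":0.0147,"dz":0.005,"rx":0,"ry":0,"rz":0,"hand":0},{"dx":0.027,"dy":0.0147,"dz":0.005,"rx":0,"ry":0,"rz":0,"hand":0},{"dx":0.027,"dy":0.0147,"dz":0.005,"rx":0,"ry":0,"rz":0,"hand":0},{"dx":0.027,"dy":0.0147,"dz":0.005,"rx":0,"ry":0,"rz":0,"hand":0},{"dx":0.02,"dy":0.011,"dz":0,"rx":0,"ry":0,"rz":0,"hand":0},{"dx":0.0135,"dy":0.0075,"dz":0,"rx":0,"ry":0,"rz":0,"hand":0},{"dx":0,"dy":0,"dz":0,"rx":0,"ry":0,"rz":0,"hand":0}]' 30
python3 -c "
from h import *
go(.565,.248,.285,101.6); print(manip.get_state()['effort'].round(1))"
```

```text
clock: 9.73
position: [0.5365, 0.1546, 0.2858]
ee_rot: [-0.001, 0.632, 0.775, 0.0]
contact_force: [-0.4, -0.5, -1.1]
width: 0.0095
gripper_force: 31.4
t 9.73 pos [0.5365 0.1546 0.2858] shift mm [85.7 46.8  0.9] rotvec deg [-0.04 -0.1   0.02] q6 -0.05 F [-0.4 -0.5 -1.1] w 0.0095 g 31.384629607200623
[  0.8 -40.2 -25.8   0.2   0.    0.2]
```

Everything is free so far. I'll go on to the hover in gentler steps and then look.

```bash
python3 -m pendant '[{"dx":0.008,"dy":0.0044,"dz":0,"rx":0,"ry":0,"rz":0,"hand":0},{"dx":0.014,"dy":0.0077,"dz":0,"rx":0,"ry":0,"rz":0,"hand":0},{"dx":0.014,"dy":0.0077,"dz":0,"rx":0,"ry":0,"rz":0,"hand":0},{"dx":0.014,"dy":0.0077,"dz":0,"rx":0,"ry":0,"rz":0,"hand":0}]' 30
python3 -m pendant '[{"dx":0.014,"dy":0.0077,"dz":0,"rx":0,"ry":0,"rz":0,"hand":0},{"dx":0.014,"dy":0.0077,"dz":0,"rx":0,"ry":0,"rz":0,"hand":0},{"dx":0.0077,"dy":0.0042,"dz":0,"rx":0,"ry":0,"rz":0,"hand":0},{"dx":0,"dy":0,"dz":0,"rx":0,"ry":0,"rz":0,"hand":0},{"dx":0,"dy":0,"dz":0,"rx":0,"ry":0,"rz":0,"hand":0},{"dx":0,"dy":0,"dz":0,"rx":0,"ry":0,"rz":0,"hand":0}]' 30
python3 - <<'E'
from h import *
go(.565,.248,.245,101.6); print(manip.get_state()['effort'].round(1))
D={n:manip.get_image(n)for n in("top","side")}
c=lambda i,x,y:cv2.resize(i[y:y+100,x:x+80,::-1],(400,500),interpolation=cv2.INTER_CUBIC)
cv2.imwrite("pics/h1.png",np.hstack([c(D["top"]["frame"],205,160),c(D["side"]["frame"],275,90)]))
E
```

```text
clock: 10.07
position: [0.5531, 0.2064, 0.287]
ee_rot: [0.0, 0.633, 0.774, -0.0]
contact_force: [-0.6, 0.6, -1.9]
width: 0.0096
gripper_force: 31.4
clock: 10.57
position: [0.5647, 0.2446, 0.2868]
ee_rot: [0.0, 0.633, 0.774, -0.001]
contact_force: [-0.1, -0.1, -1.3]
width: 0.0096
gripper_force: 31.4
t 10.57 pos [0.5647 0.2446 0.2868] shift mm [ 3.3  1.  41.8] rotvec deg [-0.04  0.05 -0.08] q6 0.1 F [-0.1 -0.1 -1.3] w 0.0096 g 31.38013243675232
[  0.4 -45.7 -26.1   0.   -0.    0. ]
```

View pics/h1.png

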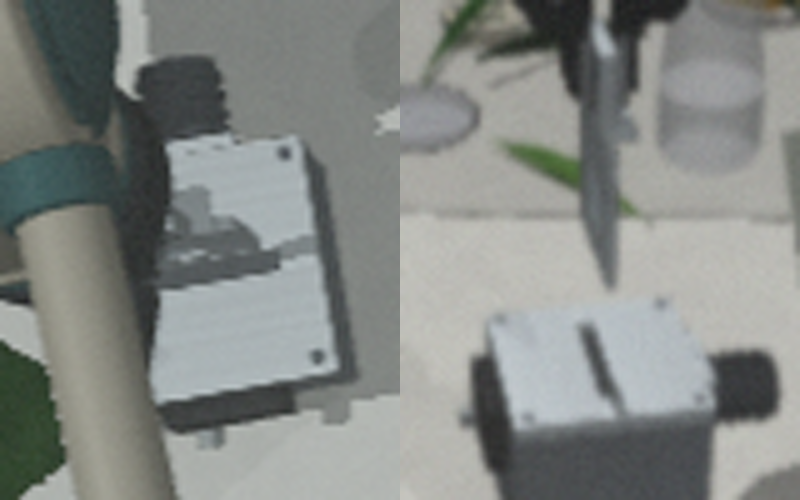

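The top view shows the arm in front of the leaves and the slot's right end at crop (280,262). The side view shows the plate edge-on above the slot, with the lip on the lamp side at (625,125), its bottom near corner at (612,290) and the slot at (603,370). I'll lower it to about 15 mm above the deck and compare in the same views.

```bash
python3 -m pendant '[{"dx":0.001,"dy":0.0005,"dz":0.008,"rx":0,"ry":0,"rz":0,"hand":0},{"dx":0.001,"dy":0.0005,"dz":0.012,"rx":0,"ry":0,"rz":0,"hand":0},{"dx":0,"dy":0,"dz":0.012,"rx":0,"ry":0,"rz":0,"hand":0},{"dx":0,"dy":0,"dz":0.012,"rx":0,"ry":0,"rz":0,"hand":0},{"dx":0,"dy":0,"dz":0.006,"rx":0,"ry":0,"rz":0,"hand":0},{"dx":0,"dy":0,"dz":0,"rx":0,"ry":0,"rz":0,"hand":0},{"dx":0,"dy":0,"dz":0,"rx":0,"ry":0,"rz":0,"hand":0},{"dx":0,"dy":0,"dz":0,"rx":0,"ry":0,"rz":0,"hand":0},{"dx":0,"dy":0,"dz":0,"rx":0,"ry":0,"rz":0,"hand":0},{"dx":0,"dy":0,"dz":0,"rx":0,"ry":0,"rz":0,"hand":0}]' 30
python3 - <<'E'
from h import *
go(.565,.247,.237,101.6)
D={n:manip.get_image(n)for n in("top","side")};s=D["side"];t=D["top"]
st=manip.get_state();p=st["position"]; y=np.radians(11.6);X=np.array([np.cos(y),np.sin(y),0]);Y=np.array([-X[1],X[0],0])
P=lambda x,yy,z:p+X*x/1e3+Y*yy/1e3+np.array([0,0,(z-110)/1e3])
for nm,a in(("bot near -x",(-2,-33,0)),("bot near +x",(2,-33,0)),("6up near -x",(-3,-35,6)),("6up near +x",(3,-35,6)),("sh near +x",(3,-35,80)),("lip near",(15,-28,80)),("bot far",(2,33,0))): print(nm,proj(s,P(*a)).round(1),proj(t,P(*a)).round(1))
S=np.array([.565,.247,.11])
for nm,a in(("slot n-",(-5,-37)),("slot n+",(5,-37)),("slot f-",(-5,37)),("slot f+",(5,37))): print(nm,proj(s,S+X*a[0]/1e3+Y*a[1]/1e3).round(1),proj(t,S+X*a[0]/1e3+Y*a[1]/1e3).round(1))
def c(i,x,y,w,h,k):
    o=cv2.resize(np.ascontiguousarray(i[y:y+h,x:x+w,::-1]),None,fx=k,fy=k,interpolation=cv2.INTER_CUBIC)
    for j in range(0,w,5): cv2.putText(o,str(x+j),(j*k,8),0,.3,(0,0,255),1); cv2.line(o,(j*k+k//2,10),(j*k+k//2,14),(0,0,255),1)
    for j in range(5,h,5): cv2.putText(o,str(y+j),(0,j*k+k//2+3),0,.3,(0,0,255),1); cv2.line(o,(22,j*k+k//2),(27,j*k+k//2),(0,0,255),1)
    return o
cv2.imwrite("pics/h2.png",np.hstack([c(t["frame"],235,185,40,50,10),c(s["frame"],295,130,40,50,10)]))
E
```

```text
clock: 11.5
position: [0.5659, 0.2472, 0.2378]
ee_rot: [0.0, 0.633, 0.774, 0.001]
contact_force: [-0.0, -0.8, -1.1]
width: 0.0095
gripper_force: 31.3
t 11.5 pos [0.5659 0.2472 0.2378] shift mm [-0.  -0.9  0.8] rotvec deg [ 0.09 -0.   -0.09] q6 0.1 F [-0.  -0.8 -1.1] w 0.0095 g 31.336737871170044
bot near -x [315.9 162.8] [258.3 211.3]
bot near +x [317.3 162.7] [258.1 209.5]
6up near -x [315.7 161.4] [258.9 211.3]
6up near +x [317.9 161.2] [258.5 208.6]
sh near +x [318.4 137.2] [253.6 204.8]
lip near [322.4 135.4] [249.2 199.7]
bot far [312.7 149.3] [228.6 214.8]
slot n- [314.7 169.1] [261.4 213.3]
slot n+ [318.4 168.8] [260.7 209. ]
slot f- [309.7 154. ] [229.  219.2]
slot f+ [313.2 153.6] [228.3 214.8]
```

View pics/h2.png

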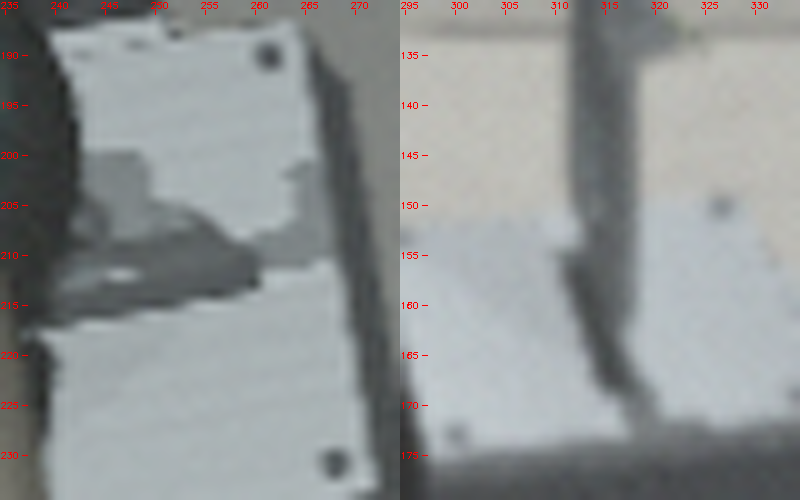

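In the side view the plate's right edge is at 318.1 and the slot's left edge runs from about (312,160) to the near corner (315,168). Both match the predictions within 0.5 px, leaving the plate about 0.8 mm too far along +X. I'll correct that and lower slowly, watching the force.

```bash
python3 -m pendant '[{"dx":0,"dy":-0.0008,"dz":0.003,"rx":0,"ry":0,"rz":0,"hand":0},{"dx":0,"dy":0,"dz":0.003,"rx":0,"ry":0,"rz":0,"hand":0},{"dx":0,"dy":0,"dz":0.003,"rx":0,"ry":0,"rz":0,"hand":0},{"dx":0,"dy":0,"dz":0.003,"rx":0,"ry":0,"rz":0,"hand":0},{"dx":0,"dy":0,"dz":0.002,"rx":0,"ry":0,"rz":0,"hand":0},{"dx":0,"dy":0,"dz":0,"rx":0,"ry":0,"rz":0,"hand":0},{"dx":0,"dy":0,"dz":0,"rx":0,"ry":0,"rz":0,"hand":0},{"dx":0,"dy":0,"dz":0,"rx":0,"ry":0,"rz":0,"hand":0}]' 30
python3 -m pendant '[{"dx":0,"dy":0,"dz":0.0015,"rx":0,"ry":0,"rz":0,"hand":0},{"dx":0,"dy":0,"dz":0.0015,"rx":0,"ry":0,"rz":0,"hand":0},{"dx":0,"dy":0,"dz":0,"rx":0,"ry":0,"rz":0,"hand":0}]' 30
python3 -c "
from h import *
go(.565,.247,.160,101.6)"
```

```text
clock: 12.27
position: [0.5649, 0.247, 0.223]
ee_rot: [0.0, 0.633, 0.774, 0.0]
contact_force: [-0.1, 0.0, -1.6]
width: 0.0095
gripper_force: 31.4
clock: 12.52
position: [0.5646, 0.2469, 0.2196]
ee_rot: [-0.0, 0.633, 0.774, -0.0]
contact_force: [0.1, 0.4, -1.5]
width: 0.0095
gripper_force: 31.4
t 12.52 pos [0.5646 0.2469 0.2196] shift mm [ 0.   0.4 59.6] rotvec deg [-0.03  0.01 -0.09] q6 0.1 F [ 0.1  0.4 -1.5] w 0.0095 g 31.406094431877136
```

Now I'll go down in 1.5 mm rows, split into short calls so I can react to any contact.

```bash
python3 -m pendant '[{"dx":0,"dy":0,"dz":0.0015,"rx":0,"ry":0,"rz":0,"hand":0},{"dx":0,"dy":0,"dz":0.0015,"rx":0,"ry":0,"rz":0,"hand":0},{"dx":0,"dy":0,"dz":0,"rx":0,"ry":0,"rz":0,"hand":0}]' 30
```

```text
clock: 12.77
position: [0.5645, 0.2469, 0.2166]
ee_rot: [-0.0, 0.633, 0.774, -0.0]
contact_force: [-0.8, -0.9, -0.8]
width: 0.0095
gripper_force: 31.4
```

```bash
python3 -m pendant '[{"dx":0,"dy":0,"dz":0.0015,"rx":0,"ry":0,"rz":0,"hand":0},{"dx":0,"dy":0,"dz":0.0015,"rx":0,"ry":0,"rz":0,"hand":0},{"dx":0,"dy":0,"dz":0,"rx":0,"ry":0,"rz":0,"hand":0}]' 30
```

```text
clock: 13.02
position: [0.5646, 0.2469, 0.2136]
ee_rot: [-0.0, 0.633, 0.774, -0.0]
contact_force: [-0.4, 1.2, -0.2]
width: 0.0097
gripper_force: 31.4
```

```bash
python3 -m pendant '[{"dx":0,"dy":0,"dz":0.0015,"rx":0,"ry":0,"rz":0,"hand":0},{"dx":0,"dy":0,"dz":0.0015,"rx":0,"ry":0,"rz":0,"hand":0},{"dx":0,"dy":0,"dz":0,"rx":0,"ry":0,"rz":0,"hand":0},{"dx":0,"dy":0,"dz":0,"rx":0,"ry":0,"rz":0,"hand":0}]' 30; python3 -c "
from h import *
for i in range(5): print(manip.get_state()['contact_force'].round(1),manip.get_state()['moment'].round(2)); manip.get_image('side')"
```

```text
clock: 13.35
position: [0.5647, 0.247, 0.2108]
ee_rot: [-0.0, 0.633, 0.774, -0.0]
contact_force: [0.2, -0.3, -1.6]
width: 0.0096
gripper_force: 31.4
[ 0.2 -0.3 -1.6] [0.03 0.02 0.02]
[ 0.1 -0.7 -1.2] [-0.05  0.03  0.01]
[-0.5  0.1 -2.2] [-0.03  0.    0.02]
[ 0.7 -0.5 -0.5] [-0.04  0.01  0.01]
[-0.6  0.1 -1.3] [ 0.04 -0.01 -0.03]
```

```bash
python3 -m pendant '[{"dx":0,"dy":0,"dz":0.002,"rx":0,"ry":0,"rz":0,"hand":0},{"dx":0,"dy":0,"dz":0.002,"rx":0,"ry":0,"rz":0,"hand":0},{"dx":0,"dy":0,"dz":0.002,"rx":0,"ry":0,"rz":0,"hand":0},{"dx":0,"dy":0,"dz":0.002,"rx":0,"ry":0,"rz":0,"hand":0},{"dx":0,"dy":0,"dz":0,"rx":0,"ry":0,"rz":0,"hand":0}]' 30
```

```text
clock: 14.02
position: [0.5644, 0.2469, 0.2023]
ee_rot: [-0.0, 0.633, 0.774, -0.001]
contact_force: [-0.3, 0.1, -0.2]
width: 0.0097
gripper_force: 31.4
```

```bash
python3 -m pendant '[{"dx":0,"dy":0,"dz":0.002,"rx":0,"ry":0,"rz":0,"hand":0},{"dx":0,"dy":0,"dz":0.002,"rx":0,"ry":0,"rz":0,"hand":0},{"dx":0,"dy":0,"dz":0.002,"rx":0,"ry":0,"rz":0,"hand":0},{"dx":0,"dy":0,"dz":0.002,"rx":0,"ry":0,"rz":0,"hand":0},{"dx":0,"dy":0,"dz":0.002,"rx":0,"ry":0,"rz":0,"hand":0},{"dx":0,"dy":0,"dz":0.002,"rx":0,"ry":0,"rz":0,"hand":0},{"dx":0,"dy":0,"dz":0.002,"rx":0,"ry":0,"rz":0,"hand":0},{"dx":0,"dy":0,"dz":0.002,"rx":0,"ry":0,"rz":0,"hand":0},{"dx":0,"dy":0,"dz":0,"rx":0,"ry":0,"rz":0,"hand":0}]' 30
```

```text
clock: 14.77
position: [0.5645, 0.2469, 0.1864]
ee_rot: [-0.0, 0.633, 0.774, -0.0]
contact_force: [-0.1, 0.4, -1.5]
width: 0.0099
gripper_force: 31.4
```

```bash
python3 -c "
from h import *
go(.565,.247,.1545,101.6)
for i in range(4): print(manip.get_state()['contact_force'].round(1),manip.get_state()['moment'].round(2)); manip.get_image('side')"
```

```text
t 14.77 pos [0.5645 0.2469 0.1864] shift mm [-0.   0.6 31.9] rotvec deg [-0.05  0.01 -0.09] q6 0.1 F [-0.1  0.4 -1.5] w 0.0099 g 31.40630006790161
[-0.1  0.4 -1.5] [ 0.02 -0.01 -0.03]
[-0.2  0.5 -2. ] [-0.01 -0.04 -0.02]
[ 0.5 -0.6 -1.2] [ 0.02 -0.01  0.04]
[ 0.2 -0.1 -0.3] [0. 0. 0.]
```

```bash
python3 -m pendant '[{"dx":0,"dy":0,"dz":0.002,"rx":0,"ry":0,"rz":0,"hand":0},{"dx":0,"dy":0,"dz":0.002,"rx":0,"ry":0,"rz":0,"hand":0},{"dx":0,"dy":0,"dz":0.002,"rx":0,"ry":0,"rz":0,"hand":0},{"dx":0,"dy":0,"dz":0.002,"rx":0,"ry":0,"rz":0,"hand":0},{"dx":0,"dy":0,"dz":0.002,"rx":0,"ry":0,"rz":0,"hand":0},{"dx":0,"dy":0,"dz":0.002,"rx":0,"ry":0,"rz":0,"hand":0},{"dx":0,"dy":0,"dz":0.002,"rx":0,"ry":0,"rz":0,"hand":0},{"dx":0,"dy":0,"dz":0.002,"rx":0,"ry":0,"rz":0,"hand":0},{"dx":0,"dy":0,"dz":0,"rx":0,"ry":0,"rz":0,"hand":0}]' 30
```

```text
clock: 15.72
position: [0.5645, 0.2469, 0.1704]
ee_rot: [-0.0, 0.633, 0.774, -0.0]
contact_force: [-1.0, -0.1, -1.5]
width: 0.0096
gripper_force: 31.4
```

```bash
python3 -m pendant '[{"dx":0,"dy":0,"dz":0.002,"rx":0,"ry":0,"rz":0,"hand":0},{"dx":0,"dy":0,"dz":0.002,"rx":0,"ry":0,"rz":0,"hand":0},{"dx":0,"dy":0,"dz":0.002,"rx":0,"ry":0,"rz":0,"hand":0},{"dx":0,"dy":0,"dz":0.002,"rx":0,"ry":0,"rz":0,"hand":0},{"dx":0,"dy":0,"dz":0.002,"rx":0,"ry":0,"rz":0,"hand":0},{"dx":0,"dy":0,"dz":0.002,"rx":0,"ry":0,"rz":0,"hand":0},{"dx":0,"dy":0,"dz":0.002,"rx":0,"ry":0,"rz":0,"hand":0},{"dx":0,"dy":0,"dz":0.0015,"rx":0,"ry":0,"rz":0,"hand":0},{"dx":0,"dy":0,"dz":0,"rx":0,"ry":0,"rz":0,"hand":0},{"dx":0,"dy":0,"dz":0,"rx":0,"ry":0,"rz":0,"hand":0},{"dx":0,"dy":0,"dz":0,"rx":0,"ry":0,"rz":0,"hand":0},{"dx":0,"dy":0,"dz":0,"rx":0,"ry":0,"rz":0,"hand":0}]' 30
```

```text
clock: 16.72
position: [0.5649, 0.247, 0.1556]
ee_rot: [0.0, 0.633, 0.774, 0.0]
contact_force: [-0.4, -0.1, -2.0]
width: 0.0098
gripper_force: 31.4
```

Run:
```python
from h import *
go(.565,.247,.1545,101.6)
F=[]
for i in range(8): F.append(np.r_[manip.get_state()['contact_force'],manip.get_state()['moment']]); d=manip.get_image('side')
print(np.mean(F,0).round(2),np.abs(manip.get_state()['qd']).max())
y=np.radians(11.6);X=np.array([np.cos(y),np.sin(y),0]);Y=np.array([-X[1],X[0],0]);S=np.array([.565,.247,.11])
for nm,a in(("lip near low",(15,-28,15)),("lip near top",(15,-28,20)),("blade near at deck",(3,-35,0)),("tab top +x near",(5,-20,60))): print(nm,proj(d,S+X*a[0]/1e3+Y*a[1]/1e3+np.array([0,0,a[2]/1e3])).round(1))
o=cv2.resize(np.ascontiguousarray(d["frame"][120:180,285:345,::-1]),(600,600),interpolation=cv2.INTER_CUBIC)
for j in range(0,60,10): cv2.putText(o,str(285+j),(j*10,8),0,.3,(0,0,255),1);cv2.putText(o,str(120+j),(0,j*10+8),0,.3,(0,0,255),1)
cv2.imwrite("pics/f1.png",o)
```

```text
t 16.72 pos [0.5649 0.247  0.1556] shift mm [-0.   0.1  1.1] rotvec deg [ 0.02  0.   -0.09] q6 0.1 F [-0.4 -0.1 -2. ] w 0.0098 g 31.40630006790161
[-0.01 -0.44 -1.54  0.   -0.   -0.  ] 0.0021972305164401863
lip near low [321.4 161.9]
lip near top [321.5 160.4]
blade near at deck [317.5 168.4]
tab top +x near [317.5 146.5]
```

View pics/f1.png

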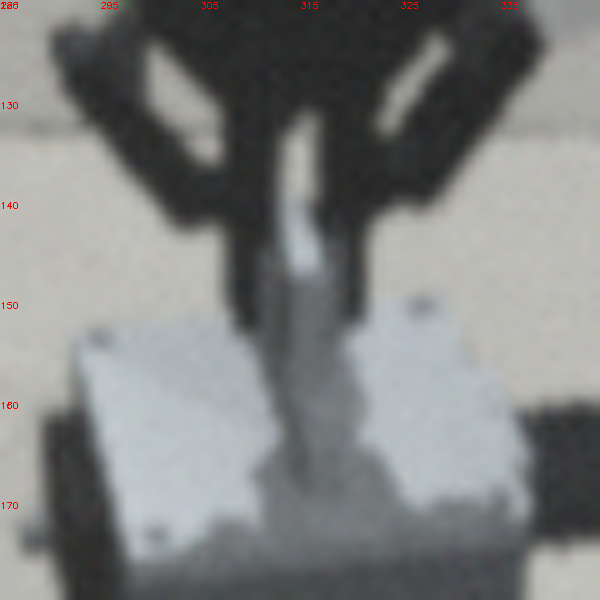

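The side view shows the plate hanging in the slot with the lip on the lamp side. Its near lower corner is at about (321,161.5), against (321.4,161.9) predicted for 15 mm. The wrist carries only the plate's weight, so it isn't resting on the box. I'll hand it in.

```bash
python3 -c "
from rig import manip
print(manip.sign_off())"
```

```text
the job is handed in; nothing more can be done
None
```

I handed the job in at about 17 s: the plate hangs from the gripper in the slot, lip towards the lamp tube, about 15 mm above the deck by both camera and arm readings, and the only load on the wrist is its own weight; the system returned no verdict.

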